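# Post a wooden chew through the sprung flap of a storage tier

## Robot

A 6-joint arm with a two-finger parallel gripper is mounted at the origin on the work surface. World frame = base frame: x ahead of the robot, y to its left, z up, the work surface at z = 0. Lengths are in mm, angles in degrees, forces in N, time in s.
With the tool pointing down it reaches from about 350 to 850 mm from the base axis. Payload 8.1 kg.
Tool frame: the origin (TCP) lies between the finger pads; the fingertips stand 11 mm ahead of it and the grasp point (between the pads) lies 8 mm behind it; z points along the fingers, y is the line along which they close (so a half turn about z gives the same grasp; the last joint's range is limited). The gripper opens to 85 mm and grips with 20 to 120 N. Pads are 22 mm wide; open, the fingers measure 114 mm over their backs; the gripper's body (76 mm by 85 mm) begins 54 mm behind the grasp point. The pads swing forward as they close: fully open they stand 13 mm farther back than shut.
Start: joints at [-75.424, 7.471, 85.268, -0, 87.261, -4.893], TCP at [199.999, -565.69, 242.292] pointing down, gripper open.
Joint ranges: [-169.43, 169.43], [-51.17, 129.36], [1.28, 143.12], [-76.62, 256.62], [0, 156.53], [-152.29, 152.29]. Speed limits (degrees/s): [136.94, 136.94, 159.86, 180, 180, 180].

## Interface

Orientations are given as [roll, pitch, yaw] about the fixed x, y, z axes, in that order (R = Rz(yaw) Ry(pitch) Rx(roll)).
In Python, from bench import r, snapshot, get_calibration gives the robot as it stands.
- The arm moves only by the tool step_arm, never from a script. Its argument "rows" is a list of rows, each a list of 2 entries, a list of its own where there are three numbers: the shift along the tool's x, y, z in mm, then the turn about the tool's z in degrees. In form: [[[tx, ty, tz], yaw], ...]. A call has 1 to 12 rows; each row is the pose to reach, as a shift and turn from the pose commanded when the call began, along the tool's axes at that moment; what a row does not reach only later rows make up. A row lasts 1/10 s, in which the tool goes at most 50 mm and 8.59 degrees, less where a joint would pass 70% of its speed; a pose out of reach is approached as far as the arm can. A call with a gripper value outside its range is refused whole. "fingers" is the opening, from 0 (shut) to 1 (fully open), set as the call begins (left out, the last holds). The fingers move at their own pace and stop on an object; "squeeze" is the grip in N (left out, the last holds). Time passes only in rows, so rows that repeat a pose let the fingers close. It gives the time, the measured TCP pose, the force, the opening and the grip force at its end, in the units of the state.
- r.sense(): the state, without advancing time (a new reading comes with each control period).
- snapshot(name): name is "scene" or "top"; returns the picture (384x512x3 uint8, blue, green, red); there is no depth.
- get_calibration(name): a dict with "fovy" (degrees; the focal length in pixels is half the picture's height over the tangent of half this angle, whatever the lens; pixels are square), "cx", "cy" (the principal point, pixels), "dist" ([k1, k2, p1, p2, k3] as OpenCV has them; the pictures are not rectified), "eye" and "orientation" of the camera in the world. Camera axes: x right, y up, looking along -z (the intrinsics and any distortion apply to the point x, -y, -z); pixel columns grow to the right and rows downward; lengths in mm; the calibration is good to about 2 mm. A picture is of the moment at which its call begins. get_calibration takes no time and is no camera call.
- r.hand_in(): hands the job in; it is judged then, once.
The state is a dict: "time": time; "joint_pos": joint angles; "qd": joint speeds; "joint_efforts": joint torques, N m; "tool_pos": TCP position; "tcp_rot": TCP orientation; "ft_force": force on the tool from outside, world axes, zero at the start; "wrist_torque": the same for the moment, N m; "finger_gap": finger opening in mm; "grip_force": force on a finger pad.
Only numpy, scipy, OpenCV 4.12 (cv2) and the standard library are available. Lean on these libraries where they do the work, as an engineer would, in place of code of your own. Each camera call takes 0.05 s, during which the arm holds its last target. There are 200 camera calls.

## Task

Put the round wooden chew away in the green storage tier on whose ledge it lies, by pushing only: press the tier's self-closing flap inwards with one finger and, while that finger still holds it open, push the chew off the ledge through the opening with the other finger; then draw clear so that the flap shuts by itself. Do not pinch or lift the chew, do not let the chew itself shove the flap open, push it lightly, and leave the white mineral lick and everything else where it is.

Things in the scene. Friction and masses are not known exactly. Their poses are not given: they have to be found in the camera images.
- tier: Green plastic tier, fixed, 305 mm long (x), 240 wide (y), 196 high. x: level, from the ledge in under the hood; y: left when looking along x; z up. Origin: on the bench, straight below the middle of the sill. In front (x -130 to 0 mm, y -120 to 120) lies the ledge, a flat deck without rims, its top at z = 130. Inside: one hollow space, floor at z = 6, also below the ledge.
- sill (a point): Middle of the sill: the ledge's inner edge, at ledge height, where the shut flap begins; axes as the tier's. From here the hood slopes up at 27 degrees to its flat top, which runs from 130 to 175 mm past the sill, 66 mm above it. The black flap fills the slope's middle 150 mm (y -75 to 75); the slope on both sides of it is fixed.
- flap_hinge (a point): Middle of the flap's hinge line, along the tier's y at the top of the slope, 130 mm past and 66 mm above the sill. A vertical finger with its tip just above ledge height, moved along x past the sill, pushes the flap in: to about 0.15 rad with the finger's leading side 46 mm past the sill, 0.4 at 80 mm, 0.6 at 95 mm; at 0.4 the gap between sill and flap edge is some 60 mm.
- flap (a joint): Angle of the black sprung flap (rad), a flat panel 150 mm wide, 146 mm from hinge to free edge, 4 mm thick. 0 = shut: it slopes from the hinge, its upper far edge, down to the sill. It opens inwards and down, the free edge swinging away from the sill, to 1.1 at most (hanging nearly straight down). A spring shuts it: about 1 N at the free edge starts it, 2 to 4 N in its middle hold it well open.
- chew: The round wooden chew, a disc sliced from a branch with dark bark round pale wood, 44 mm in diameter, 20 mm thick, lying flat on the ledge, loose, 20 to 40 g. Origin: centre of its underside; z is its axis.
- chew_center (a point): The centre of the chew (10 mm above its underside).
- lick: White mineral lick, a thick ring 52 mm across with a 12 mm hole, 24 mm high, loose on the other half of the ledge; must stay put. Origin: centre of its underside.
- pan: Empty aluminium feed pan on the bench, 190 mm across, 45 mm high; stays put. Origin: centre of its underside.
- fork: Short steel hay fork with wooden handle lying on the right of the bench: from its origin the handle runs 240 mm back (its -x) and 60 mm ahead, the socket and four tines on to 330 mm ahead (+x), tines 140 mm across, 37 mm high at most; stays put. Origin at bench height below the front part of the handle.
- bottle: Clear hutch water bottle with red cap standing on the bench, 66 mm across, 170 mm high; stays put. Origin: centre of its underside.
- jar: Amber pellet jar with green cap standing on the bench, 84 mm across, 100 mm high; stays put. Origin: centre of its underside.
- brush: Flat cleaning brush lying on the bench, 200 mm long, 42 mm wide, 20 mm thick, handle to its -x; stays put. Origin: its middle, on the bench.

How it is judged (in metres and radians):
On the way, in this order (a step that is already met when the one before it is completed fails the run):
1. the flap is held pushed open while the chew still lies on the ledge (value of joint flap above 0.15 rad and x of chew_center in the frame of tier below 0 m and z of chew_center in the frame of tier above 0.13 m), for 0.1 s.
2. the chew has dropped through the opening with the flap still held open (value of joint flap above 0.15 rad and z of chew_center in the frame of tier below 0.1 m and x of chew_center in the frame of tier above -0.125 m), for 0.1 s.
At the end, for the whole second after the job is handed in: The chew lies at rest inside the tier (its centre less than 60 mm above the bench, within the tier's walls), the flap has shut (less than 0.05 rad open), and the mineral lick is within 20 mm of where it was (z of chew_center in the frame of tier below 0.06 m and x of chew_center in the frame of tier between -0.125 and 0.17 m and y of chew_center in the frame of tier between -0.115 and 0.115 m and linear speed of chew below 0.03 m/s and value of joint flap below 0.05 rad and distance of lick from where it was at the start of the episode below 0.02 m); the robot touches nothing.
It fails at once if the chew was pushed past the sill while the flap was not held open (chew centre over the opening with the flap under 0.15 rad) (x of chew_center in the frame of tier above 0 m and z of chew_center in the frame of tier above 0.13 m and value of joint flap below 0.15 rad).
It fails at once if the chew was lifted (its centre more than 15 mm above where it lies on the ledge) (z of chew_center in the frame of tier above 0.155 m).
It fails at once if the chew was pinched or pressed hard (more than 15 N from the fingers) (contact force between the fingers and chew above 15 N).
It fails at once if the mineral lick was moved more than 20 mm (distance of lick from where it was at the start of the episode above 0.02 m).
It fails at once if a bystander on the bench was moved more than 30 mm (distance of any of pan, fork, bottle, jar, brush from where it was at the start of the episode above 0.03 m).
It also fails if it takes over 45 s, if anything falls off the work surface, if the arm or the gripper's body presses on something with over 40 N, if the wrist force passes 120 N, or if a joint passes its speed limit or range.

## Working session

There is one attempt and no reset: what is moved stays moved. The work goes in short steps, Python scripts to look and compute and a tool call to move; the robot and the scene stay as the last step left them, time stands still between calls to the robot, and variables do not carry over. Pictures are saved under pics/ and viewed, at most 10 in all, crops included, and the job is handed in when it is done.

Besides the shell and the picture viewer there is one more tool, called after ">>>" as a command line: name --argument value ..., lists and objects as JSON in quotes. step_arm: Moves the arm, as the interface text tells. Its arguments: {"type":"object","properties":{"rows":{"type":"array"},"fingers":{"type":"number"},"squeeze":{"type":"number"}},"required":["rows"]}

```bash
mkdir -p pics
python3 - <<'E'
from bench import r,snapshot,get_calibration
import cv2
for n in("scene","top"):
    cv2.imwrite(f"pics/{n}0.png",snapshot(n)); print(get_calibration(n))
print(r.sense())
E
```

```text
{'fovy': 43.215158211154446, 'cx': 248.1000492257382, 'cy': 190.80843533517032, 'dist': array([-0.15473533,  0.        ,  0.        ,  0.        ,  0.        ]), 'eye': array([1535.1501695 ,  -71.50104175, 1288.95674476]), 'orientation': array([42.07805962,  0.62803287, 87.89598342])}
{'fovy': 52.87093099917094, 'cx': 260.9557981587212, 'cy': 186.86860897383946, 'dist': array([0.02444747, 0.        , 0.        , 0.        , 0.        ]), 'eye': array([ 312.20099676,  -64.8753538 , 1286.81555858]), 'orientation': array([  9.44210501,   0.43562715, -88.28448227])}
{'time': 0.1, 'joint_pos': array([-7.54243193e+01,  7.51283889e+00,  8.53239944e+01,  4.76080107e-04,
        8.72616978e+01, -4.89204284e+00]), 'qd': array([ 0.05370783, -0.0289972 , -0.1767001 , -0.06051356, -0.07899694,
       -0.03639325]), 'joint_efforts': array([ 1.60403008e-03, -5.70955646e+01, -5.01941085e+01,  3.86151697e-06,
        8.06213880e-03, -2.91326489e-05]), 'tool_pos': array([ 199.87671879, -565.21402787,  241.31871319]), 'tcp_rot': array([-1.79901868e+02, -8.87635582e-03,  1.94676928e+01]), 'ft_force': array([ 0.56990933,  0.19722013, -0.30727237]), 'wrist_torque': array([0.03190676, 0.01587068, 0.02232932]), 'grip_force': 0.0, 'finger_gap': 85.55122794127614}
```

View pics/scene0.png

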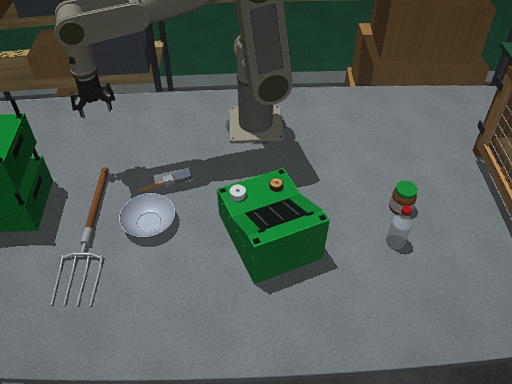

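View pics/top0.png

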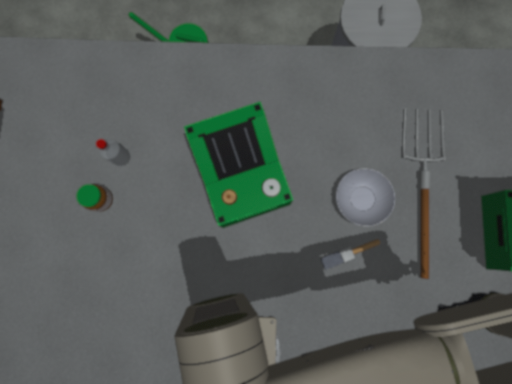

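The scene view shows the green tier centred near (270,220), the chew at (276,184) and the lick at (238,192). In the top view the chew is at (230,197) and the lick at (271,187), with the flap at about (234,150). I'll enlarge it for the corners.

Run:
```python
import cv2
a=cv2.imread("pics/top0.png")[95:235,170:310]
cv2.imwrite("pics/c1.png",cv2.resize(a,(600,600),interpolation=cv2.INTER_CUBIC))
```

```text
(no output)
```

View pics/c1.png

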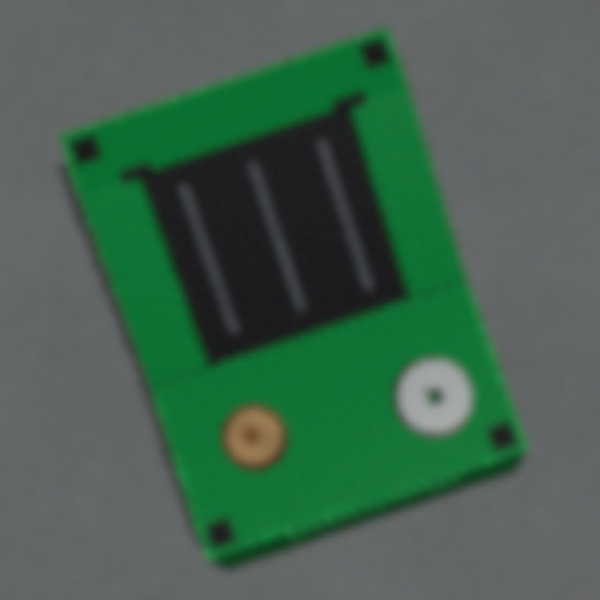

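The crop shows the hood's rear corners at (65,135) and (388,30), the flap's lower corners at (210,362) and (407,297), and the ledge's front corners at (207,553) and (521,452). The chew's top is at (252,436) and the lick's at (435,396). Next I'll fit the tier pose.

```bash
cat > h.py <<'E'
import numpy as np,cv2
from scipy.spatial.transform import Rotation as R
from scipy.optimize import least_squares
from bench import get_calibration
def cam(n):
    c=get_calibration(n);f=192/np.tan(np.radians(c["fovy"]/2))
    return np.array([[f,0,c["cx"]],[0,f,c["cy"]],[0,0,1]]),c["dist"],np.array(c["eye"]),R.from_euler("xyz",c["orientation"],degrees=True).as_matrix()
def ray(n,uv,z):
    K,d,e,M=cam(n);p=cv2.undistortPoints(np.array([[uv]],float),K,d)[0,0]
    v=M@np.array([p[0],-p[1],-1]);return e+v*(z-e[2])/v[2]
def proj(n,P):
    K,d,e,M=cam(n);q=(np.asarray(P,float)-e)@M*[1,-1,-1]
    return cv2.projectPoints(q,np.zeros(3),np.zeros(3),K,d)[0][:,0]
E
python3 - <<'E'
from h import *
o=lambda u,v:((u+.5)/600*140-.5+170,(v+.5)/600*140-.5+95)
C=[((65,135),175,120,196),((388,30),175,-120,196),((210,362),0,75,130),((407,297),0,-75,130),((155,385),0,120,130),((465,284),0,-120,130),((207,553),-130,120,130),((521,452),-130,-120,130)]
W=np.array([ray("top",o(*c[0]),c[3])[:2] for c in C]);T=np.array([c[1:3] for c in C],float)
def rot(a):return np.array([[np.cos(a),-np.sin(a)],[np.sin(a),np.cos(a)]])
s=least_squares(lambda p:((T@rot(p[2]).T+p[:2])-W).ravel(),[500,0,0])
print(s.x,np.degrees(s.x[2]));print(s.fun.reshape(-1,2).round(1))
A=rot(s.x[2])
for n,uv,z in(("chew",(252,436),150),("lick",(435,396),154)):
    w=ray("top",o(*uv),z)[:2];print(n,w,(w-s.x[:2])@A)
w=ray("scene",(276.5,182),150)[:2];print("chew scene",w,(w-s.x[:2])@A)
w=ray("scene",(238,189.5),154)[:2];print("lick scene",w,(w-s.x[:2])@A)
E
```

```text
[5.47810705e+02 9.46425468e+00 3.49983024e-01] 20.052550162343103
[[ 3.2  4. ]
 [ 3.7 -2.2]
 [-2.5  0.5]
 [-2.4 -1.7]
 [-0.2  4.5]
 [ 2.4 -2.7]
 [-4.6  2.6]
 [ 0.4 -5.1]]
chew [469.57847878  45.28631632] [-61.20693891  60.47488705]
lick [500.67609845 -80.83524755] [-75.239299  -68.6638124]
chew scene [473.08840221  46.47184582] [-57.50329563  60.38505893]
lick scene [503.53761246 -78.02580014] [-71.58794562 -67.00583905]
```

>>> step_arm --rows '[[[33, -34, -10], -5], [[67, -69, -20], -11], [[100, -103, -20], -17], [[134, -138, -20], -23], [[167, -172, -20], -29], [[201, -206, -20], -35], [[234, -241, -20], -41], [[268, -275, -20], -47], [[301, -310, -20], -53], [[335, -344, -20], -59], [[368, -379, -20], -65], [[402, -413, -20], -70.5]]' --fingers 1

```text
time: 1.3
tool_pos: [441.5, -40.2, 262.2]
tcp_rot: [180.0, 0.0, 90.2]
ft_force: [0.9, -1.8, -0.1]
finger_gap: 85.3
grip_force: 0.0
```

>>> step_arm --rows '[[[40, 18, 0], 0.2], [[80, 36, 0], 0.2], [[88, 40, 0], 0.2], [[88, 40, 40], 0.2], [[88, 40, 75], 0.2], [[88, 40, 75], 0.2], [[88, 40, 75], 0.2]]'

```text
time: 2.0
tool_pos: [480.8, 45.3, 187.3]
tcp_rot: [-179.9, 0.0, 89.7]
ft_force: [0.2, 0.3, 0.8]
finger_gap: 85.0
grip_force: 0.0
```

Run:
```python
from h import *
from bench import snapshot,r
a=snapshot("scene");b=snapshot("top")
A=cv2.resize(a[110:260,190:340],(500,500),interpolation=cv2.INTER_CUBIC)
B=cv2.resize(b[120:245,180:305],(300,300),interpolation=cv2.INTER_CUBIC)
c=np.zeros((500,800,3),np.uint8);c[:,:500]=A;c[:300,500:]=B
cv2.imwrite("pics/d1.png",c);s=r.sense();print(s["tool_pos"],s["tcp_rot"],s["ft_force"])
```

```text
[482.54725447  45.26117309 189.61061834] [1.79832214e+02 6.18653634e-03 8.97383275e+01] [-0.06755666 -0.12067434  0.27743222]
```

View pics/d1.png

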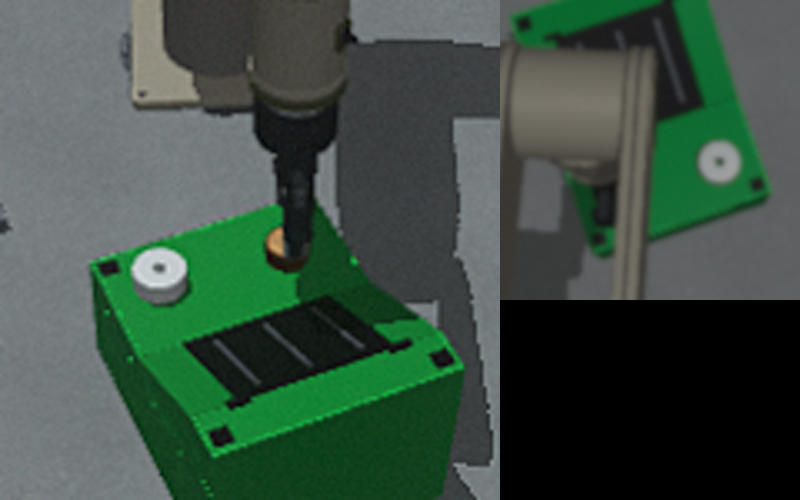

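The front finger's tip is at crop (296,262), in front of the chew at (287,248). The gripper is above the ledge and nothing has moved. I'll estimate the tip height and lateral alignment.

Run:
```python
from h import *
for z in(176,180,184,188,192): print(z,((proj("scene",[[539,45.5,z],[532,45.5,z],[539,34.5,z],[539,56.5,z]])+.5-[190,110])/.3-.5).round(0).tolist())
print(((proj("scene",[[471,46,150],[471,46,140]])+.5-[190,110])/.3-.5).round(0).tolist())
```

```text
176 [[295.0, 274.0], [294.0, 268.0], [283.0, 274.0], [307.0, 274.0]]
180 [[295.0, 271.0], [294.0, 265.0], [283.0, 271.0], [307.0, 271.0]]
184 [[295.0, 268.0], [294.0, 263.0], [283.0, 269.0], [307.0, 268.0]]
188 [[295.0, 265.0], [295.0, 260.0], [283.0, 266.0], [307.0, 265.0]]
192 [[295.0, 262.0], [295.0, 257.0], [283.0, 263.0], [307.0, 262.0]]
[[289.0, 240.0], [289.0, 247.0]]
```

>>> step_arm --rows '[[[0, 0, 15], 0], [[0, 0, 30], 0], [[0, 0, 38], 0], [[0, 0, 40], 0], [[0, 0, 42], 0], [[0, 0, 44], 0], [[0, 0, 44], 0]]'

```text
time: 2.8
tool_pos: [481.5, 45.7, 143.4]
tcp_rot: [180.0, 0.0, 89.8]
ft_force: [-0.1, -0.4, 0.2]
finger_gap: 85.4
grip_force: 0.0
```

>>> step_arm --rows '[[[0, 0, 1], 0], [[0, 0, 2], 0], [[0, 0, 3], 0], [[0, 0, 4], 0], [[0, 0, 4], 0]]'

```text
time: 3.3
tool_pos: [481.3, 45.7, 139.1]
tcp_rot: [-180.0, -0.0, 89.8]
ft_force: [-0.7, 0.1, 0.2]
finger_gap: 85.2
grip_force: 0.0
```

Run:
```python
from h import *
from bench import snapshot,r
a=snapshot("scene")
A=cv2.resize(a[140:230,215:315],(800,600)[:1]+(720,) if 0 else (660,594),interpolation=cv2.INTER_CUBIC)
cv2.imwrite("pics/d2.png",A);s=r.sense();print(s["tool_pos"],s["tcp_rot"],s["ft_force"])
```

```text
[481.33064308  45.67070317 139.19126219] [-1.79988432e+02 -1.42669608e-03  8.97688600e+01] [-0.60212207  0.43985551 -0.44664325]
```

View pics/d2.png

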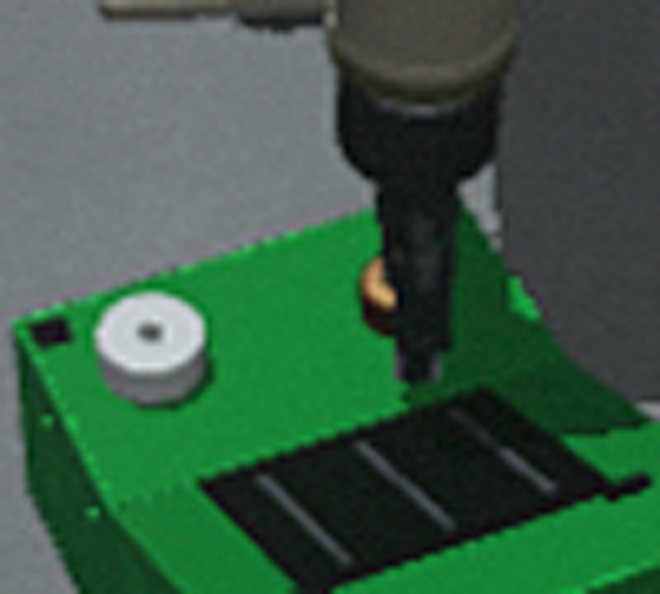

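Both fingers straddle the chew, with the front tip at (418,380) just before the flap edge. There has been no contact so far, so the tip is still above the ledge.

>>> step_arm --rows '[[[0, 0, 1], 0], [[0, 0, 2], 0], [[0, 0, 3], 0], [[0, 0, 4], 0], [[0, 0, 5], 0], [[0, 0, 5], 0]]'

```text
time: 3.95
tool_pos: [481.3, 45.7, 134.1]
tcp_rot: [-180.0, -0.0, 89.8]
ft_force: [-0.2, 0.7, 0.4]
finger_gap: 85.2
grip_force: 0.0
```

>>> step_arm --rows '[[[0, 0, 1], 0], [[0, 0, 2], 0], [[0, 0, 2], 0]]'

```text
time: 4.25
tool_pos: [481.3, 45.7, 132.1]
tcp_rot: [-180.0, -0.0, 89.8]
ft_force: [-0.3, -0.2, -0.2]
finger_gap: 85.2
grip_force: 0.0
```

>>> step_arm --rows '[[[0, 3, 0], 0], [[0, 6, 0], 0], [[0, 8, 0], 0], [[0, 10, 0], 0], [[0, 12, 0], 0], [[0, 15, 0], 0], [[0, 18, 0], 0], [[0, 22, 0], 0], [[0, 26, 0], 0], [[0, 30, 0], 0], [[0, 34, 0], 0], [[0, 38, 0], 0]]'

```text
time: 5.45
tool_pos: [519.7, 45.5, 132.3]
tcp_rot: [-180.0, 0.0, 89.8]
ft_force: [-2.0, 0.4, 0.9]
finger_gap: 85.5
grip_force: 0.6
```

>>> step_arm --rows '[[[0, 3, 0], 0], [[0, 6, 0], 0], [[0, 9, 0], 0], [[0, 12, 0], 0], [[0, 15, 0], 0], [[0, 18, 0], 0], [[0, 18, 0], 0], [[0, 18, 0], 0], [[0, 18, 0], 0]]'

```text
time: 6.35
tool_pos: [537.6, 45.4, 132.4]
tcp_rot: [180.0, 0.0, 89.8]
ft_force: [-0.3, 0.0, 2.0]
finger_gap: 85.4
grip_force: 0.6
```

Run:
```python
from h import *
from bench import snapshot,r
a=snapshot("scene");b=snapshot("top")
c=np.zeros((500,800,3),np.uint8);c[:,:500]=cv2.resize(a[135:235,220:320],(500,500),interpolation=cv2.INTER_CUBIC);c[:300,500:]=cv2.resize(b[120:245,180:305],(300,300),interpolation=cv2.INTER_CUBIC)
cv2.imwrite("pics/d3.png",c);s=r.sense();print(s["tool_pos"],s["tcp_rot"],s["ft_force"])
```

```text
[537.53670974  45.38947132 132.46877262] [1.79972226e+02 4.46868369e-03 8.97686568e+01] [-0.51977707 -0.70642102  0.97888502]
```

View pics/d3.png

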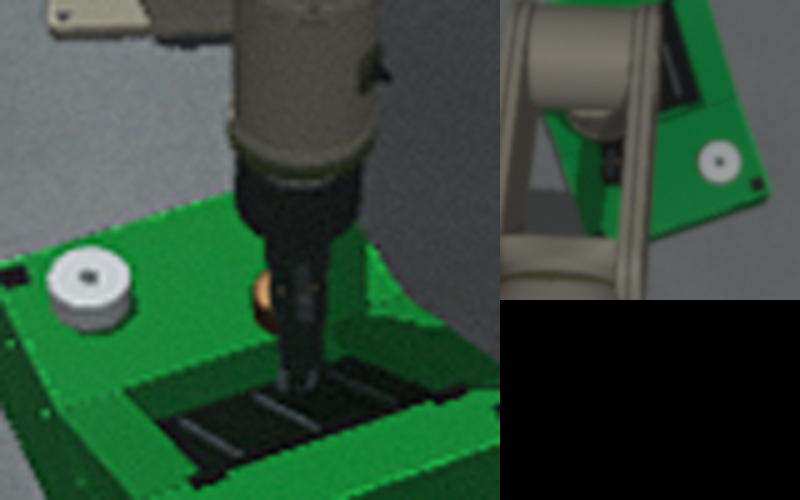

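The front finger holds the flap open (the gap below the sill is visible), and the chew's left edge is at about (253,298). I'll check whether that matches the pushed position.

Run:
```python
from h import *
for x in(490,505,517,525): print(x,((proj("scene",[[x,24,150],[x,24,130],[x,46,140]])+.5-[220,135])*5-.5).round(0).tolist())
```

```text
490 [[251.0, 258.0], [251.0, 279.0], [285.0, 267.0]]
505 [[253.0, 275.0], [252.0, 296.0], [287.0, 284.0]]
517 [[254.0, 289.0], [254.0, 310.0], [289.0, 298.0]]
525 [[255.0, 298.0], [254.0, 319.0], [289.0, 308.0]]
```

The chew is where predicted, about 16 mm short of the sill, so I'll keep pushing.

>>> step_arm --rows '[[[0, 3, 0], 0], [[0, 6, 0], 0], [[0, 8, 0], 0], [[0, 8, 0], 0], [[0, 8, 0], 0], [[0, 11, 0], 0], [[0, 14, 0], 0], [[0, 17, 0], 0], [[0, 20, 0], 0], [[0, 23, 0], 0], [[0, 26, 0], 0], [[0, 28, 0], 0]]'

```text
time: 7.65
tool_pos: [565.6, 45.3, 132.2]
tcp_rot: [-180.0, 0.0, 89.8]
ft_force: [-3.2, -0.1, 0.2]
finger_gap: 85.2
grip_force: 1.2
```

>>> step_arm --rows '[[[0, 2, 0], 0], [[0, 4, 0], 0], [[0, 6, 0], 0], [[0, 8, 0], 0], [[0, 8, 0], 0], [[0, 8, 0], 0], [[0, 8, 0], 0]]'

```text
time: 8.35
tool_pos: [573.4, 45.2, 132.4]
tcp_rot: [180.0, 0.0, 89.8]
ft_force: [-2.4, -0.8, -0.2]
finger_gap: 85.4
grip_force: 1.1
```

Run:
```python
from h import *
from bench import snapshot,r
a=snapshot("scene");b=snapshot("top")
c=np.zeros((500,800,3),np.uint8);c[:,:500]=cv2.resize(a[135:235,220:320],(500,500),interpolation=cv2.INTER_CUBIC);c[:300,500:]=cv2.resize(b[120:245,180:305],(300,300),interpolation=cv2.INTER_CUBIC)
cv2.imwrite("pics/d4.png",c);s=r.sense();print(s["tool_pos"],s["tcp_rot"],s["ft_force"],s["finger_gap"])
```

```text
[573.40967748  45.2239119  132.37173107] [1.79993330e+02 5.24520712e-03 8.97659934e+01] [-1.60119503 -0.4699727   0.24397074] 85.3436000411497
```

View pics/d4.png

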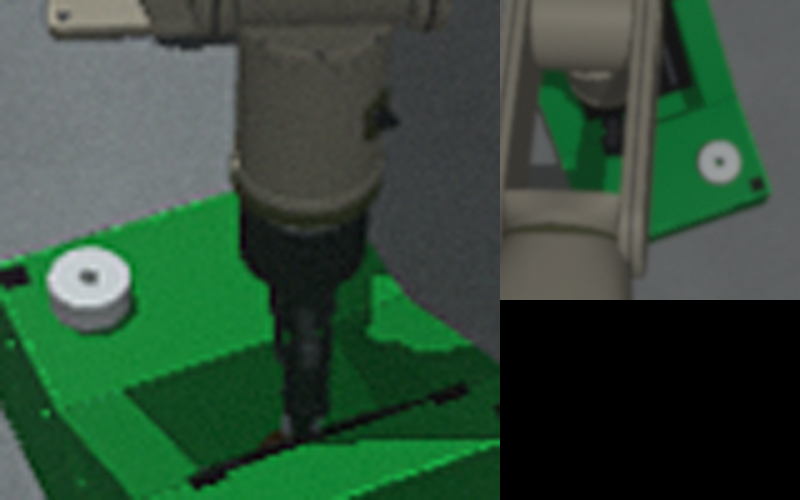

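The chew is no longer on the ledge. A brown spot at (272,438) shows inside the opening, and the flap is wide open. I'll check where that spot lies.

Run:
```python
from h import *
A=R.from_euler("z",20.05,degrees=True).as_matrix()[:2,:2]
for z in(16,26,60,100,130): w=ray("scene",((272.5)/5-.5+220,438.5/5-.5+135),z)[:2]; print(z,w.round(),((w-[547.8,9.5])@A).round())
```

```text
16 [531.  38.] [-6. 32.]
26 [539.  37.] [ 1. 29.]
60 [566.  34.] [26. 17.]
100 [598.  31.] [54.  3.]
130 [621.  28.] [75. -8.]
```

The spot fits a chew resting on the floor just past the sill. Withdrawing.

>>> step_arm --rows '[[[0, -10, 0], 0], [[0, -22, 0], 0], [[0, -36, 0], 0], [[0, -50, 0], 0], [[0, -66, 0], 0], [[0, -82, 0], 0], [[0, -98, 0], 0], [[0, -100, 0], 0], [[0, -100, -40], 0], [[0, -100, -80], 0], [[0, -100, -110], 0], [[0, -100, -110], 0]]'

```text
time: 9.65
tool_pos: [476.5, 45.7, 248.2]
tcp_rot: [179.4, -0.0, 89.8]
ft_force: [-0.3, 0.0, -0.5]
finger_gap: 85.8
grip_force: 0.0
```

>>> step_arm --rows '[[[-40, -10, 0], 0], [[-80, -20, 0], 0], [[-120, -30, 0], 0], [[-160, -40, 0], 0], [[-200, -40, 0], 0], [[-240, -40, 0], 0], [[-280, -40, 0], 0], [[-280, -40, 0], 0], [[-280, -40, 0], 0], [[-280, -40, 0], 0]]'

```text
time: 10.65
tool_pos: [432.3, -233.4, 241.8]
tcp_rot: [-180.0, -0.0, 89.8]
ft_force: [-0.0, 0.3, -0.5]
finger_gap: 85.4
grip_force: 0.0
```

Run:
```python
from h import *
from bench import snapshot,r
a=snapshot("scene");b=snapshot("top")
c=np.zeros((500,800,3),np.uint8);c[:,:400]=cv2.resize(a[135:260,210:310],(400,500),interpolation=cv2.INTER_CUBIC);c[:400,400:]=cv2.resize(b[100:230,175:305],(400,400),interpolation=cv2.INTER_CUBIC)
cv2.imwrite("pics/d5.png",c);s=r.sense();print(s["tool_pos"],s["ft_force"],s["time"])
```

```text
[ 432.48023232 -233.1222408   242.10514731] [ 0.58973179 -0.94963013 -0.3815573 ] 10.75
```

View pics/d5.png

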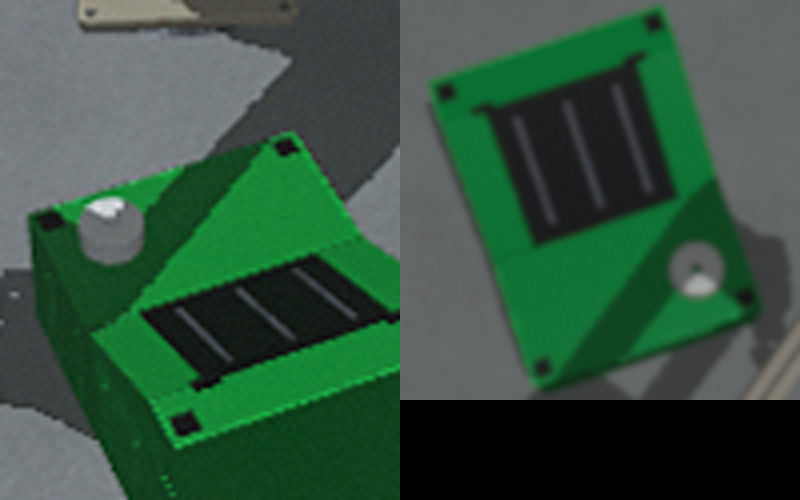

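The flap is shut, the ledge holds only the unmoved lick (shadowed, at (697,269) in the right-hand view), and the arm is clear.

```bash
python3 -c "
from bench import r
print(r.hand_in())"
```

```text
the job is handed in; nothing more can be done
None
```

I pushed the chew through the held-open flap into the tier and handed the job in at about 11 s; no verdict came back, but the last pictures show the flap shut, the lick in place, the chew off the ledge and the arm clear.

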